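Put the coffee press back together: spout, lid and plunger in line

TASK

Put the washed coffee press back together where it stands. First turn the glass in its frame until the pouring spout points straight away from the handle; then fit the lid with its plunger so that the beak of the lid drops into the spout and the lid lies flat on the rim; last, push the plunger right down. Leave the press upright and do not knock the other things on the worktop about.

Things in the scene. Friction and masses are not known exactly. Their poses are not given: they have to be found in the camera images.
- press_frame: Frame of a small coffee press, loose, 0.42 kg: round black foot 81 mm wide, four straps and a steel band (top at 60 mm), black D-shaped handle on its -x side reaching 75 mm from the axis, 60 mm high. Origin: centre of the underside, z up the axis. The glass stands on its floor, 6 mm above the origin, with 2 mm play all round, and turns freely there.
- frame_handle (a point): Middle of the frame's handle grip, 70 mm from the axis on the frame's -x side, 34 mm above the worktop.
- glass: Clear glass beaker standing loose in the frame: 100 mm high, 66 mm wide outside, 59 inside, 0.16 kg; rim 106 mm above the worktop. Origin: centre of the underside, z up. At +x the rim is drawn out to a spout, 44 mm from the axis; it swells from 66 mm height up within 0.5 rad of +x. The bare glass from 60 mm above the worktop to the rim can be gripped across, clear of the spout, and turned.
- spout_tip (a point): Tip of the pouring spout, on the glass's +x axis, 43 mm from the axis at the height of the rim.
- plunger: Steel disc 52 mm wide, 9 mm thick, chamfered foot, on a 5.6 mm rod with a black cylindrical knob (28 mm wide, 28 mm high, centre 110 mm and top 124 mm above the origin); stands upright on the disc. Origin: centre of the disc's underside, z up the rod. Carries the lid, which slides on the rod but cannot turn on it, so knob and lid turn together. 0.18 kg with the lid.
- knob (a point): Centre of the plunger's knob, on the axis, 110 mm above the underside of the disc.
- lid (a joint): How far the lid is up the rod from the disc, m: 0 = lid next to the disc (plunger drawn up), 0.056 = lid against the ferrule under the knob (plunger fully pushed down; knob top then 52 mm above lid_seat). About 2.5 N of friction hold it anywhere, more than the weight of lid or plunger.
- lid_seat (a point): Centre of the flat underside of the lid's edge, which comes to lie on the rim of the glass; x towards the beak, z up the rod; 16 mm above the plunger's origin at joint 0. The steel lid is 71 mm wide, its dome rises 16 mm above this point, a round plug 54 mm wide reaches 6 mm below it into the glass.
- lid_beak (a point): Tip of the lid's beak, 43 mm from the axis on the lid's +x side, level with lid_seat. Under the beak a tongue (12 mm wide, lower end 8 mm, to 36 mm from the axis) hangs 8 mm below lid_seat. It drops into the spout (24 mm wide inside, narrowing to 14) if the beak points along the spout to about 0.1 rad; else it lands on the rim and the lid stays up and tilted.
- salt_shaker: Bystander: salt shaker, 44 mm wide, 90 mm high. Origin: centre of its underside.
- cinnamon_jar: Bystander: square spice jar with a large cap, 45 mm wide, 100 mm high. Origin: centre of its underside.
- spice_jar: Bystander: slim round spice jar with a dark cap, 41 mm wide, 105 mm high. Origin: centre of its underside.
- pepper_mill: Bystander: wooden pepper mill, 58 mm wide, 150 mm high. Origin: centre of its underside.
- mug_right: Bystander: white mug at the right, 83 mm wide, 70 mm high, handle at its +y; the centre of its round body is 18 mm from the origin towards -y. Origin on its underside.
- mug_back: Bystander: an equal mug farther back, beside the knife block.
- kitchen_timer: Bystander: round wind-up timer at the far left, 58 mm wide, 41 mm high. Origin: centre of its underside.
- knife_block: Bystander, fixed: wooden knife block with knives, about 155 mm along world x, 190 mm along world y round its origin, rising from the front step at its right (-y) to 240 mm at its left (+y). Wall cupboards hang 0.59 m above the worktop behind it and over the sink side, so keep carried things no higher than needed.
- stove_lighter: Bystander: long gas lighter lying flat, 240 mm long along its y, 28 mm wide, 19 mm high. Origin: middle of its underside.

How it is judged (in metres and radians):
On the way, in this order (a step that is already met when the one before it is completed fails the run):
1. the glass stands in its frame with the spout pointing away from the handle (x of spout_tip in the frame of press_frame above 0.03 m and y of spout_tip in the frame of press_frame between -0.009 and 0.009 m and z of glass in the frame of press_frame between 0.003 and 0.009 m and horizontal distance between glass and press_frame below 0.006 m), for 0.3 s.
2. the lid lies flat on the rim with its beak in the spout (z of lid_seat in the frame of glass between 0.096 and 0.103 m and horizontal distance between lid_seat and glass below 0.006 m and distance between lid_beak and spout_tip below 0.009 m), for 0.3 s.
At the end, for the whole second after the job is handed in: Frame upright, glass on its floor, spout tip within 9 mm (12 degrees) of straight away from the handle; lid flat on the rim (4 mm below to 3 mm above, centred to 6 mm), beak in the spout; plunger within 5 mm of fully down; all at rest (all of step 1 and all of step 2 and value of joint lid above 0.051 m and angle between press_frame's own z axis and vertical below 0.06 rad and angle between glass's own z axis and vertical below 0.08 rad and angle between lid_seat's own z axis and vertical below 0.1 rad and linear speed of each of press_frame, glass, plunger below 0.02 m/s); the robot touches nothing.
It fails at once if the press is tipped or carried off (angle between press_frame's own z axis and vertical above 0.35 rad or distance of press_frame from where it was at the start of the episode above 0.06 m).
It fails at once if another thing on the worktop is shoved more than 3 cm or knocked over (distance of any of salt_shaker, cinnamon_jar, spice_jar, pepper_mill, mug_right, mug_back, kitchen_timer, stove_lighter from where it was at the start of the episode above 0.03 m or angle between any of salt_shaker, cinnamon_jar, spice_jar, pepper_mill, mug_right, mug_back, kitchen_timer's own z axis and vertical above 0.5 rad).
It also fails if it takes over 61 s, if anything falls off the work surface, if the arm or the gripper's body presses on something with over 40 N, if the wrist force passes 120 N, or if a joint passes its speed limit or range.

ROBOT

A 6-joint arm with a two-finger parallel gripper is mounted at the origin on a cart in front of the work surface, level with it; the furniture and walls round the work are solid. World frame = base frame: x ahead of the robot, y to its left, z up, the work surface at z = 0. Lengths are in mm, angles in rad, forces in N, time in s.
With the tool pointing down it reaches from about 350 to 1000 mm from the base axis. Payload 7.1 kg.
Tool frame: the origin (TCP) lies between the finger pads; the fingertips stand 11 mm ahead of it and the grasp point (between the pads) lies 8 mm behind it (arm.finger_overhang is the distance from the TCP to the fingertips, in mm); z points along the fingers, y is the line along which they close (so a half turn about z gives the same grasp; the last joint's range is limited). The gripper opens to 85 mm and grips with 20 to 120 N. Pads are 22 mm wide; open, the fingers measure 114 mm over their backs; the gripper's body (76 mm by 85 mm) begins 54 mm behind the grasp point. The pads swing forward as they close: fully open they stand 13 mm farther back than shut.
Start: joints at [1.312, 0.423, 1.63, -0, 1.089, -0.019], TCP at [148.411, 607.107, 242.319] pointing down, gripper open.
Joint ranges: [-3, 3], [-0.9, 2.11], [0.09, 2.58], [-1.31, 4.45], [0.11, 2.69], [-2.54, 2.54]. Speed limits (rad/s): [2.39, 2.39, 3.01, 3.14, 3.14, 3.14].

INTERFACE

Orientations are given as a unit quaternion [w, x, y, z].
In Python, from cell import monitor, read_camera, camera_model, sign_off, arm gives the robot as it stands. The module is installed in compiled form; this text tells all that it offers.
- The arm moves only by the tool send_rows, never from a script. Its argument "moves" is a list of rows, each a list of 4 numbers: the shift along the tool's x, y, z in mm, then the turn about the tool's z in rad. In form: [[dx, dy, dz, roll], ...]. A call has 1 to 20 rows; each row shifts and turns the commanded pose from where the row before left it, along the tool's axes as they then stand; what a row does not reach is not made up. A row lasts 1/8 s, in which the tool goes at most 62.5 mm and 10.7 degrees, less where a joint would pass 70% of its speed; a pose out of reach is approached as far as the arm can. A call is refused whole if a number of a shift passes 62.5 or a number of a turn 0.188, either way. A call with a gripper value outside its range is refused whole. "jaw" is the finger opening in mm, from 0 to 85.4, set as the call begins (left out, the last holds). The fingers move at their own pace and stop on an object; "newtons" is the grip in N (left out, the last holds). Time passes only in rows, so rows that do not move let the fingers close. It gives the time, the measured TCP pose, the force, the opening and the grip force at its end, in the units of the state.
- monitor.get_obs(): the state, without advancing time (a new reading comes with each control period).
- read_camera(name): name is "scene" or "top" or "wrist"; returns the picture (420x560x3 uint8, blue, green, red); there is no depth.
- camera_model(name): a dict with "fovy" (degrees; the focal length in pixels is half the picture's height over the tangent of half this angle, whatever the lens; pixels are square), "cx", "cy" (the principal point, pixels), "eye" and "attitude" of the camera in the world. Camera axes: x right, y up, looking along -z (the intrinsics and any distortion apply to the point x, -y, -z); pixel columns grow to the right and rows downward; lengths in mm; the calibration is good to about 2 mm. A picture is of the moment at which its call begins: read the wrist's pose just before it. camera_model takes no time and is no camera call; for the wrist camera it gives the pose at the moment of the call.
- sign_off(): hands the job in; it is judged then, once.
The state is a dict: "clock": time; "q": joint angles; "dq": joint speeds; "tau": joint torques, N m; "position": TCP position; "eef_rot": TCP orientation; "contact_force": force on the tool from outside, world axes, zero at the start; "ft_torque": the same for the moment, N m; "width": finger opening in mm; "finger_force": force on a finger pad.
Only numpy, scipy, OpenCV 4.12 (cv2) and the standard library are available. Lean on these libraries where they do the work, as an engineer would, in place of code of your own. Each camera call takes 0.05 s, during which the arm holds its last target. There are 200 camera calls.

## Working session

There is one attempt and no reset: what is moved stays moved. The work goes in short steps, Python scripts to look and compute and a tool call to move; the robot and the scene stay as the last step left them, time stands still between calls to the robot, and variables do not carry over. Pictures are saved under pics/ and viewed, at most 10 in all, crops included, and the job is handed in when it is done.

Besides the shell and the picture viewer there is one more tool, called as name(argument=value, ...), one argument or row to a line, values as JSON. send_rows: Moves the arm, as the interface text tells. Its arguments: {"type":"object","properties":{"moves":{"type":"array"},"jaw":{"type":"number"},"newtons":{"type":"number"}},"required":["moves"]}

```bash
mkdir -p pics
python3 - <<'E'
from cell import *
import cv2,numpy as np
o=monitor.get_obs();print(o)
for n in("scene","top"):
    print(n,camera_model(n));cv2.imwrite(f"pics/{n}0.png",read_camera(n))
a=cv2.imread("pics/scene0.png");b=cv2.imread("pics/top0.png")
E
```

```text
{'clock': 0.0, 'q': array([ 1.31203405e+00,  4.23851028e-01,  1.63074377e+00, -2.77530872e-05,
        1.08859831e+00, -1.90039907e-02]), 'dq': array([-0.00019548,  0.00135794,  0.0009963 , -0.00079872,  0.00177185,
       -0.00123571]), 'tau': array([-1.07481112e-03, -5.57392538e+01, -2.81753719e+01, -4.03563638e-05,
        7.14138194e-03,  2.55757058e-06]), 'position': array([148.25814288, 606.58336776, 241.51819642]), 'eef_rot': array([-9.86103518e-05,  1.19585781e-01,  9.92823550e-01, -7.94223665e-04]), 'contact_force': array([-1.32048488, -0.08595535, -0.01995709]), 'ft_torque': array([-0.01849246, -0.01272642, -0.00073102]), 'finger_force': 0.0, 'width': 85.61544468643922}
scene {'fovy': 57.81621233168855, 'cx': 279.3547613592848, 'cy': 210.5747264356702, 'eye': array([285.17850158, 715.1718968 , 726.90751944]), 'attitude': array([-0.22867272, -0.08699216,  0.35675053,  0.90159315])}
top {'fovy': 45.128535479779984, 'cx': 279.2037719588434, 'cy': 209.73994059750072, 'eye': array([ 366.27361983,  159.9476429 , 1064.35202213]), 'attitude': array([ 0.71960595,  0.07076507, -0.07190673, -0.68701456])}
```

View pics/scene0.png

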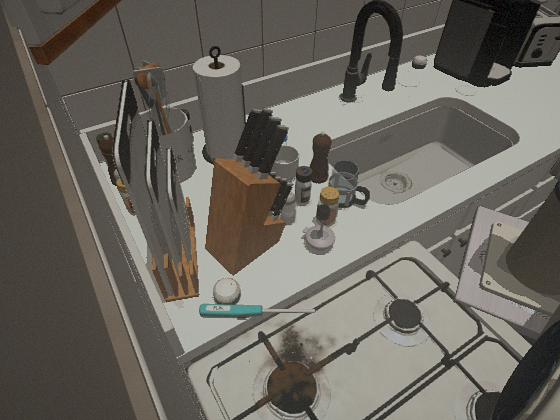

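View pics/top0.png

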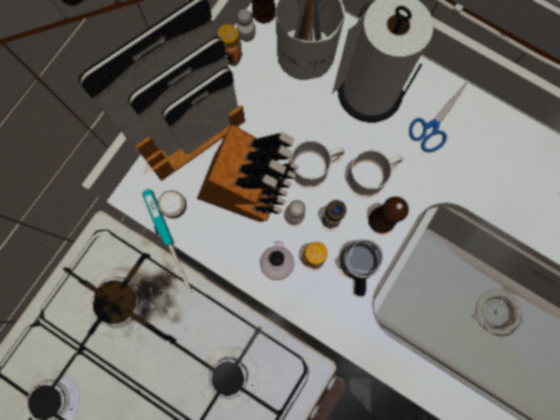

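The scene view shows the press at about (345,185) and the plunger at (320,235). In the top view the lid is at (277,262) with its beak near (281,244), and the press is at (361,262) with its handle near (360,288). The spout isn't clear yet.

```bash
cat > h.py <<'E'
from cell import *
import cv2,numpy as np
from scipy.spatial.transform import Rotation as R
def rot(q): return R.from_quat(q,scalar_first=True)
def onplane(m,u,v,z):
    f=210/np.tan(np.radians(m["fovy"]/2))
    d=rot(m["attitude"]).apply([(u-m["cx"])/f,-(v-m["cy"])/f,-1])
    e=np.array(m["eye"]);return (e+d*(z-e[2])/d[2]).round(1)
def proj(m,p):
    f=210/np.tan(np.radians(m["fovy"]/2))
    c=rot(m["attitude"]).inv().apply(np.array(p)-m["eye"])
    return (m["cx"]-f*c[0]/c[2], m["cy"]+f*c[1]/c[2])
E
python3 - <<'E'
from h import *
t=camera_model("top");s=camera_model("scene")
for n,u,v,z in[("knob",277,258,124),("lid",277,263,16),("beak",281,244,16),("rimc",361,259,106),("foot",361,262,0),("handle",360,290,60),("cinn",315,254,100),("salt",297,210,90),("spice",336,212,105),("mill",392,210,120)]:
    print(n,onplane(t,u,v,z))
print(onplane(s,323,208,124),onplane(s,319,242,16))
a=cv2.imread("pics/scene0.png")[140:270,250:390];b=cv2.imread("pics/top0.png")[190:310,240:420]
a=cv2.resize(a,(390,390*130//140),interpolation=3);b=cv2.resize(b,(540,360),interpolation=3)[:,130:]
c=np.zeros((362,800,3),np.uint8);c[:a.shape[0],:390]=a;c[:360,390:800]=b
cv2.imwrite("pics/c1.png",c)
E
```

```text
knob [467.1 162.8 124. ]
lid [468.3 162.6  16. ]
beak [508.3 156.1  16. ]
rimc [474.5   3.3 106. ]
foot [480.1 -14.1   0. ]
handle [418.6  -3.   60. ]
cinn [480.7  90.5 100. ]
salt [567. 128.  90.]
spice [563.5  52.8 105. ]
mill [569.4 -52.3 120. ]
[469.3 164.4 124. ] [465.4 172.6  16. ]
```

View pics/c1.png

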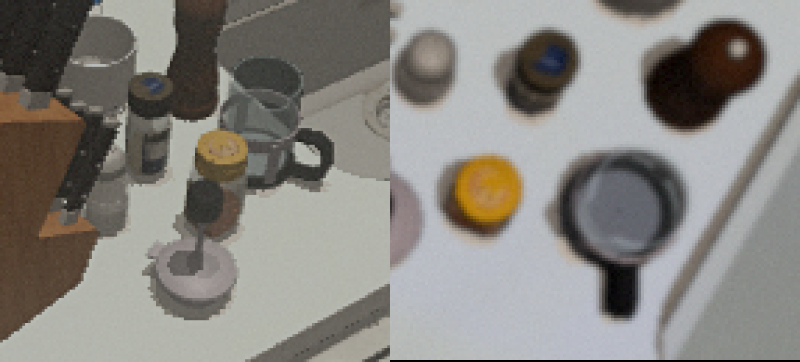

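```bash
cat >> h.py <<'E'
def delta(target,o=None):
    """rows-total in tool axes from measured pose to world target xyz"""
    o=o or monitor.get_obs();r=rot(o["eef_rot"])
    return r.inv().apply(np.array(target)-o["position"]).round(1)
def yaw(o): # direction of tool x, tool y in world
    m=rot(o["eef_rot"]).as_matrix();return np.arctan2(m[1,0],m[0,0]),np.arctan2(m[1,1],m[0,1])
E
python3 - <<'E'
from h import *
o=monitor.get_obs();m=camera_model("wrist");r=rot(o["eef_rot"])
print(m["fovy"],r.inv().apply(m["eye"]-o["position"]),(r.inv()*rot(m["attitude"])).as_matrix().round(3))
print(yaw(o),delta([350,320,320]),delta([450,0,300]))
E
```

```text
70.18165687940582 [  82.34412647   -0.21337751 -131.4046017 ] [[-0.001  0.946  0.323]
 [ 1.     0.001 -0.   ]
 [-0.001  0.323 -0.946]]
(np.float64(2.90187040299419), np.float64(1.331074067514981)) [-264.  -230.7  -78. ] [-437.1 -517.8  -57.7]
```

send_rows(
  moves=[
    [-27,-31,-1,0],
    [-27,-31,-1,0],
    [-27,-31,-1,0],
    [-27,-31,-1,0],
    [-27,-31,-1,0],
    [-27,-31,-1,0],
    [-27,-31,-1,0],
    [-27,-31,-1,0],
    [-27,-31,-1,0],
    [-27,-31,-1,0],
    [-27,-31,-1,0],
    [-27,-31,-1,0],
    [-27,-31,-1,0],
    [-27,-31,-1,0],
    [-27,-31,-1,0],
    [-27,-31,-1,0],
    [-27,-31,-1,0],
    [0,0,0,0],
    [0,0,0,0],
  ],
)

```text
clock: 2.48
position: [468.5, -13.7, 258.9]
eef_rot: [-0.001, 0.12, 0.993, 0.0]
contact_force: [-0.0, -0.1, 0.5]
width: 85.2
finger_force: 0.0
```

Run:
```python
from h import *
import pickle
o=monitor.get_obs();m=camera_model("wrist");i=read_camera("wrist")
pickle.dump((o,m,i),open("w1.pkl","wb"));cv2.imwrite("pics/w1.png",i)
print(o["position"],yaw(o),o["clock"])
```

```text
[468.45735946 -13.65413073 258.89366895] (np.float64(2.9011268592918804), np.float64(1.3303305516903037)) 2.475
```

View pics/w1.png

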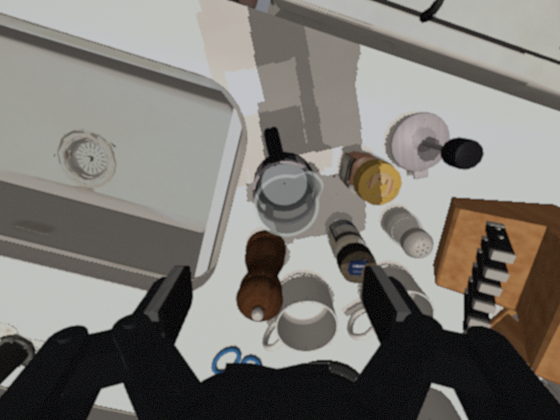

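The wrist view has world -x up. The press is at about (287,193), with its handle at (274,140). The plunger lid is at (420,140), with the beak near (421,175) and the knob at (462,153). I'll enlarge the glass to find the spout.

Run:
```python
from h import *
i=cv2.imread("pics/w1.png")
c=cv2.resize(i[115:250,220:500],(800,386),interpolation=cv2.INTER_CUBIC)
cv2.imwrite("pics/w1c.png",cv2.convertScaleAbs(c,alpha=1.2))
```

```text
(no output)
```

View pics/w1c.png

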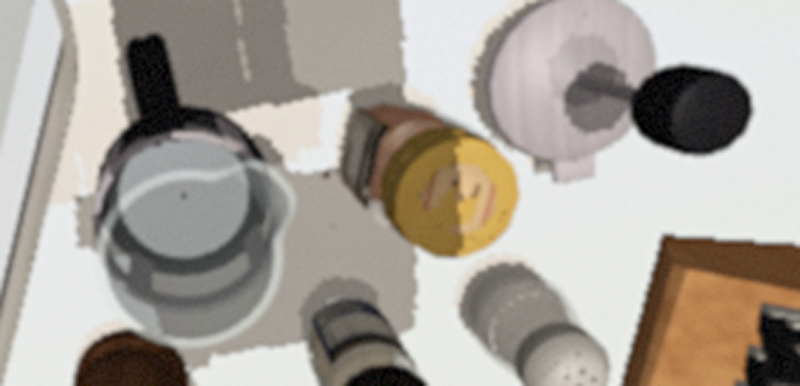

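Run:
```python
from h import *
import pickle
o,m,i=pickle.load(open("w1.pkl","rb"))
def P(u,v,z): return onplane(m,220+u/2.857,115+v/2.857,z)
c=P(192,257,106);t=P(294,205,106);d=P(184,196,10);h=P(145,37,57);h2=P(165,110,60)
print("rim",c,"tip",t,np.linalg.norm(t-c),"dot",d,"handle",h,h2)
for x in(c,d): print("handle dist",np.linalg.norm((h-x)[:2]),"away dir",np.arctan2(*(x-h)[1::-1]))
print("away2",np.arctan2(*(h2-h)[1::-1]),"spout dir",np.arctan2(*(t-c)[1::-1]))
print([P(u,v,106) for u,v in((102,257),(192,343),(192,172),(282,257))])
l=P(574,78,16);b=P(574,180,16);b2=P(556,180,16);b3=P(592,178,16)
print("lid",l,"beak",b,b2,b3,np.linalg.norm(b-l),np.arctan2(*(b-l)[1::-1]),"knob",P(700,110,124),"cinn",P(452,192,100))
```

```text
rim [482.8  -6.6 106. ] tip [472.8  31.7 106. ] 39.58396139852604 dot [485.   -7.6  10. ] handle [409.3  -6.   57. ] [437.4  -5.1  60. ]
handle dist 73.50244893879386 away dir -0.00816308398303091
handle dist 75.71690696271209 away dir -0.021132916857967254
away2 0.03201752464111062 spout dir 1.8261912798527304
[array([475.2, -37.3, 106. ]), array([514.8, -14.1, 106. ]), array([4.532e+02, 3.000e-01, 1.060e+02]), array([490.3,  24.1, 106. ])]
lid [472.8 168.1  16. ] beak [518.1 164.1  16. ] [516.2 156.3  16. ] [519.1 172.   16. ] 45.476257541710716 -0.08807179821519188 knob [467.7 158.4 124. ] cinn [483.2  86.8 100. ]
```

send_rows(
  moves=[
    [0,0,0,0.18],
    [0,0,0,0.18],
    [0,0,0,0.18],
    [0,0,0,0.18],
    [0,0,0,0.18],
    [0,0,0,0.17],
    [0,0,0,0],
    [0,0,0,0],
  ],
)

```text
clock: 3.52
position: [468.8, -13.3, 259.3]
eef_rot: [-0.0, 0.607, 0.794, -0.0]
contact_force: [0.4, 0.2, 0.6]
width: 86.0
finger_force: 0.0
```

Run:
```python
from h import *
o=monitor.get_obs()
print(o["position"],yaw(o),o["q"],delta([484,-7,82]))
```

```text
[468.84943303 -13.25738128 259.33780659] (np.float64(1.8360806713982898), np.float64(0.26528434816107815)) [-5.36552682e-02  1.69218627e-01  1.94782263e+00  2.36907461e-05
  1.02463856e+00 -3.18951921e-01] [  2.1  16.3 177.3]
```

send_rows(
  moves=[
    [2,16,0,0],
    [0,0,40,0],
    [0,0,40,0],
    [0,0,35,0],
    [0,0,30,0],
    [0,0,20,0],
    [0,0,12,0],
    [0,0,0,0],
    [0,0,0,0],
  ],
)

```text
clock: 4.65
position: [484.8, -7.7, 82.9]
eef_rot: [0.0, 0.609, 0.793, 0.0]
contact_force: [0.9, -0.6, 1.0]
width: 85.6
finger_force: 0.0
```

send_rows(
  moves=[
    [0,0,0,0],
    [0,0,0,0],
    [0,0,0,0],
    [0,0,0,0],
    [0,0,0,0],
    [0,0,0,0],
  ],
  jaw=55,
  newtons=20,
)

```text
clock: 5.4
position: [484.5, -7.9, 83.3]
eef_rot: [0.001, 0.609, 0.793, 0.0]
contact_force: [-1.7, -0.7, 5.8]
width: 66.1
finger_force: 20.9
```

send_rows(
  moves=[
    [0,0,0,0.12],
    [0,0,0,0.12],
    [0,0,0,0.12],
    [0,0,0,0.12],
    [0,0,0,0.12],
    [0,0,0,0.12],
    [0,0,0,0.12],
    [0,0,0,0.12],
    [0,0,0,0.12],
    [0,0,0,0.12],
    [0,0,0,0.12],
    [0,0,0,0.12],
    [0,0,0,0.12],
    [0,0,0,0.12],
    [0,0,0,0.12],
    [0,0,0,0],
    [0,0,0,0],
  ],
)

```text
clock: 7.52
position: [485.1, -7.8, 83.3]
eef_rot: [0.0, 1.0, 0.017, 0.001]
contact_force: [0.3, -0.1, 7.0]
width: 65.9
finger_force: 22.1
```

send_rows(
  moves=[
    [0,0,0,0],
    [0,0,0,0],
    [0,0,0,0],
    [0,0,0,0],
    [0,0,-40,0],
    [0,0,-50,0],
    [0,0,-50,0],
    [0,0,-37,0],
    [0,0,0,0],
    [0,0,0,0],
  ],
  jaw=85,
)

```text
clock: 8.78
position: [483.5, -7.7, 258.7]
eef_rot: [-0.0, 1.0, 0.016, -0.0]
contact_force: [-0.0, -0.7, -1.3]
width: 85.2
finger_force: 0.0
```

Run:
```python
from h import *
import pickle
o=monitor.get_obs();m=camera_model("wrist");i=read_camera("wrist")
pickle.dump((o,m,i),open("w2.pkl","wb"))
u,v=map(int,proj(m,[484,-7,60]));print(u,v)
x0=max(0,u-100);y0=max(0,v-75);print(x0,y0)
cv2.imwrite("pics/w2.png",cv2.resize(i[y0:y0+150,x0:x0+200],(800,600),interpolation=cv2.INTER_CUBIC))
print(o["position"],yaw(o),o["clock"],o["q"])
```

```text
276 182
176 107
[483.46634903  -7.74133884 258.69981859] (np.float64(0.0318979411448835), np.float64(-1.5388984330458308)) 8.775 [-4.06153741e-02  1.93097933e-01  1.91918264e+00 -1.68356993e-05
  1.03022693e+00  1.49829171e+00]
```

View pics/w2.png

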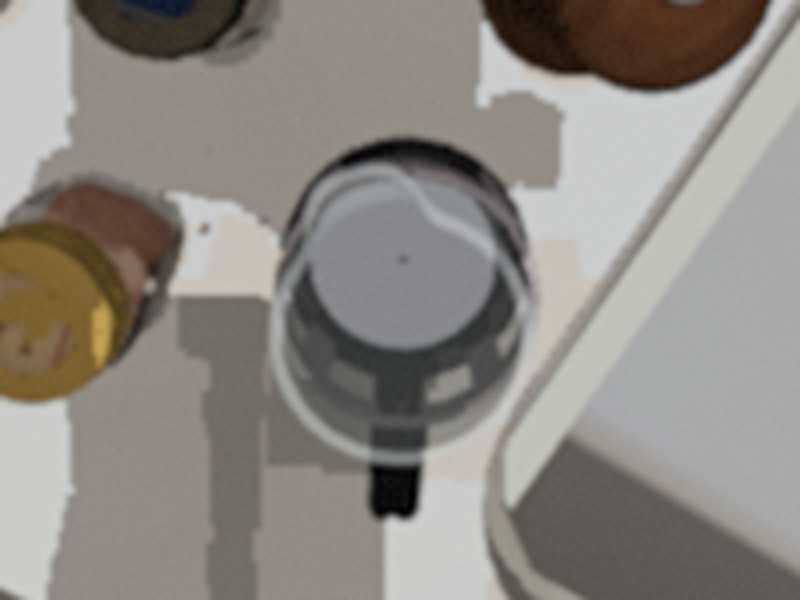

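The spout still points forward-left: the bulge runs from about (305,200) to (430,210), and the rim centre is near (402,335). The glass slipped a little or the first angle was off, so I'll compute the rest of the turn.

Run:
```python
from h import *
import pickle
o,m,i=pickle.load(open("w2.pkl","rb"))
P=lambda u,v,z:onplane(m,176+u/4,107+v/4,z)
pts=np.array([P(u,v,106)[:2] for u,v in((273,320),(285,370),(320,425),(400,462),(480,425),(515,370),(529,315),(520,280),(495,247))])
A=np.c_[2*pts,np.ones(len(pts))];s=np.linalg.lstsq(A,(pts**2).sum(1),rcond=None)[0];c=s[:2];print("rim",c,"r",np.sqrt(s[2]+c@c))
for u,v in((300,210),(310,192),(325,178),(347,168),(375,165),(395,172),(415,192),(432,212)):
    d=P(u,v,106)[:2]-c;print(u,v,np.hypot(*d).round(1),np.arctan2(d[1],d[0]).round(3))
print("dot",P(403,260,10)); h=P(394,515,55);print("handle",h,"dir",np.arctan2(c[1]-h[1],c[0]-h[0]))
d=P(403,260,10);print(np.arctan2(d[1]-h[1],d[0]-h[0]))
print("strap dirs hand axis", [np.arctan2(*(P(403,260,10)-P(u,v,55))[1::-1]) for u,v in((372,512),(416,512))])
```

```text
rim [487.05942688  -7.19007158] r 31.38181824059497
300 210 39.4 0.689
310 192 41.5 0.579
325 178 42.8 0.465
347 168 43.1 0.331
375 165 42.3 0.178
395 172 40.2 0.067
415 192 35.6 -0.062
432 212 31.6 -0.204
dot [485.4  -7.5  10. ]
handle [415.8  -7.   55. ] dir -0.002667312097471006
-0.007183784466147495
strap dirs hand axis [np.float64(-0.10555685099231431), np.float64(0.09039624365293847)]
```

send_rows(
  moves=[
    [2.5,0,36,0],
    [0,0,40,0],
    [0,0,35,0],
    [0,0,30,0],
    [0,0,20,0],
    [0,0,15,0],
    [0,0,0,0],
    [0,0,0,0],
  ],
)

```text
clock: 9.82
position: [486.8, -7.7, 83.6]
eef_rot: [0.0, 1.0, 0.016, 0.0]
contact_force: [0.2, -0.3, 0.1]
width: 85.0
finger_force: 0.0
```

send_rows(
  moves=[
    [0,0,0,0],
    [0,0,0,0],
    [0,0,0,0],
    [0,0,0,0],
    [0,0,0,0],
    [0,0,0,0.1],
    [0,0,0,0.1],
    [0,0,0,0.1],
    [0,0,0,0.08],
    [0,0,0,0],
    [0,0,0,0],
    [0,0,0,0],
  ],
  jaw=55,
  newtons=25,
)

```text
clock: 11.32
position: [487.4, -7.9, 84.3]
eef_rot: [0.0, 0.985, -0.173, 0.001]
contact_force: [-0.1, -0.8, 5.5]
width: 65.2
finger_force: 27.2
```

send_rows(
  moves=[
    [0,0,0,0],
    [0,0,0,0],
    [0,0,0,0],
    [0,0,0,0],
    [0,0,-40,0],
    [0,0,-50,0],
    [0,0,-50,0],
    [0,0,-37,0],
    [0,0,0,0],
    [0,0,0,0],
  ],
  jaw=82,
)

```text
clock: 12.58
position: [486.0, -7.6, 259.7]
eef_rot: [0.0, 0.985, -0.173, -0.0]
contact_force: [-0.6, -0.2, 0.2]
width: 81.9
finger_force: 0.0
```

Run:
```python
from h import *
import pickle
o=monitor.get_obs();m=camera_model("wrist");i=read_camera("wrist")
pickle.dump((o,m,i),open("w3.pkl","wb"))
u,v=map(int,proj(m,[484,-7,60]));x0=max(0,u-100);y0=max(0,v-75);print(x0,y0)
cv2.imwrite("pics/w3.png",cv2.resize(i[y0:y0+150,x0:x0+200],(800,600),interpolation=cv2.INTER_CUBIC))
print(o["position"],yaw(o),o["clock"],o["q"])
```

```text
177 109
[485.99898094  -7.64902725 259.71877231] (np.float64(-0.34820764851182395), np.float64(-1.9190037688384889)) 12.575 [-4.02261025e-02  1.95674236e-01  1.91315226e+00  6.95700768e-06
  1.03362008e+00  1.87877421e+00]
```

View pics/w3.png

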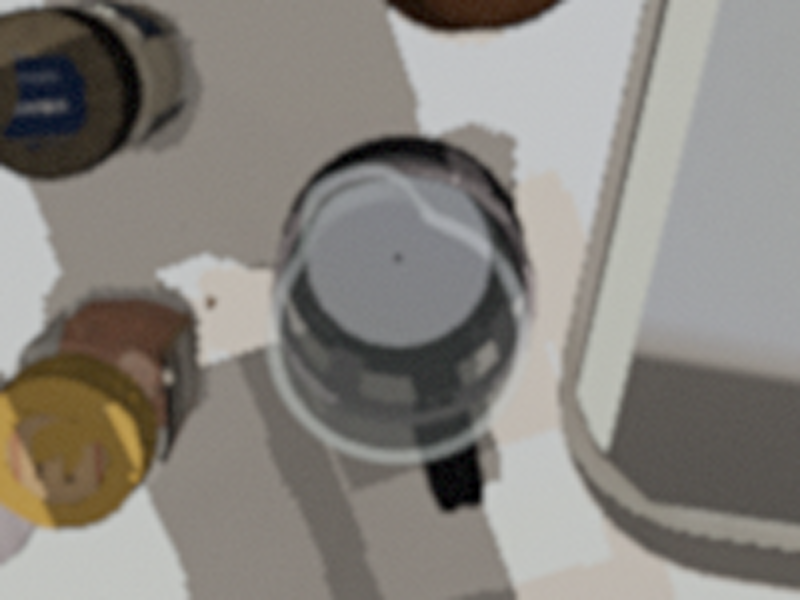

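The spout kept its place in the picture, at about (350,168), so the glass turned with the gripper. The handle is now at (457,500), opposite the spout. I'll compute both angles.

Run:
```python
from h import *
import pickle
o,m,i=pickle.load(open("w3.pkl","rb"))
P=lambda u,v,z:onplane(m,177+u/4,109+v/4,z)
pts=np.array([P(u,v,106)[:2] for u,v in((273,320),(285,370),(320,425),(395,462),(480,425),(512,370),(525,315),(517,280),(490,245))])
A=np.c_[2*pts,np.ones(len(pts))];s=np.linalg.lstsq(A,(pts**2).sum(1),rcond=None)[0];c=s[:2];print("rim",c,"r",np.sqrt(s[2]+c@c))
for u,v in((295,212),(308,190),(325,175),(350,166),(375,166),(395,175),(412,195),(432,214)):
    d=P(u,v,106)[:2]-c;print(u,v,np.hypot(*d).round(1),np.arctan2(d[1],d[0]).round(3))
d=P(398,259,10);print("dot",d)
for z in(45,57):
  h=P(463,507,z);print("handle",h,np.arctan2(d[1]-h[1],d[0]-h[0]),np.arctan2(c[1]-h[1],c[0]-h[0]),np.hypot(*(d-h)[:2]))
t=P(432,450,60);print(t,np.arctan2(*(d-t)[1::-1]))
```

```text
rim [486.9325252   -7.98647705] r 31.280715691333594
295 212 40.1 0.33
308 190 42.6 0.191
325 175 43.9 0.07
350 166 43.8 -0.076
375 166 42.6 -0.208
395 175 40.1 -0.318
412 195 35.5 -0.428
432 214 31.7 -0.593
dot [485.7  -6.8  10. ]
handle [410.9  -1.5  45. ] -0.07073739358813709 -0.08510580110975846 74.98753229704256
handle [416.3  -2.7  57. ] -0.05900922249068584 -0.07470551157509078 69.52100402036781
[ 4.383e+02 -4.000e-01  6.000e+01] -0.13420944732917878
```

send_rows(
  moves=[
    [-19,-39,-2,0],
    [-19,-39,-2,0],
    [-19,-39,-2,0],
    [-18,-38,-2,0],
    [0,0,0,-0.185],
    [0,0,0,-0.185],
    [0,0,0,-0.185],
    [0,0,0,-0.185],
    [0,0,0,-0.185],
    [0,0,0,-0.185],
    [0,0,0,-0.185],
    [0,0,0,-0.185],
    [0,0,0,-0.185],
    [0,0,0,-0.185],
    [0,0,0,-0.185],
    [0,0,0,-0.185],
    [0,0,0,-0.185],
    [0,0,0,-0.185],
    [0,0,0,-0.185],
    [0,0,0,-0.185],
  ],
  jaw=45,
)

```text
clock: 15.12
position: [468.1, 163.3, 266.5]
eef_rot: [-0.001, 0.259, 0.966, -0.001]
contact_force: [0.2, -0.3, -0.5]
width: 45.2
finger_force: 0.0
```

send_rows(
  moves=[
    [0,0,0,-0.185],
    [0,0,0,-0.185],
    [0,0,0,0],
    [0,0,0,0],
  ],
)

```text
clock: 15.62
position: [468.6, 163.5, 267.4]
eef_rot: [-0.001, 0.082, 0.997, -0.0]
contact_force: [0.7, -0.9, -0.5]
width: 45.3
finger_force: 0.0
```

Run:
```python
from h import *
import pickle
o=monitor.get_obs();m=camera_model("wrist");i=read_camera("wrist")
pickle.dump((o,m,i),open("w4.pkl","wb"))
u,v=map(int,proj(m,[470,163,60]));x0=max(0,u-100);y0=max(0,v-75);print(x0,y0)
cv2.imwrite("pics/w4.png",cv2.resize(i[y0:y0+150,x0:x0+200],(800,600),interpolation=cv2.INTER_CUBIC))
print(o["position"],yaw(o),o["clock"],o["q"])
```

```text
176 106
[468.55767251 163.48986669 267.44978437] (np.float64(2.9782412303745396), np.float64(1.4074460796610968)) 15.625 [ 3.11732126e-01  2.02096997e-01  1.88451371e+00  8.26300940e-09
  1.05668235e+00 -1.09571337e+00]
```

View pics/w4.png

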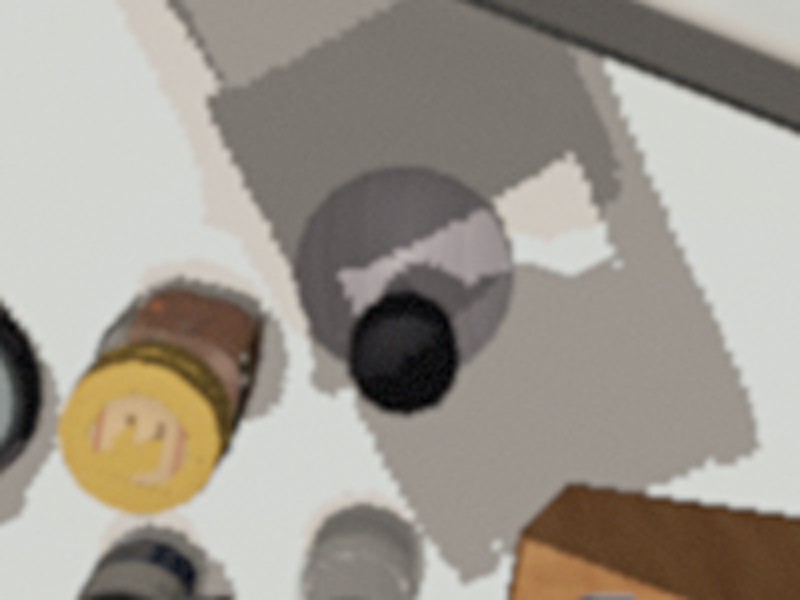

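The lid centre is near (405,272). The knob, at (403,352), hides the beak. I'll shift sideways to uncover it.

send_rows(
  moves=[
    [0,-30,0,0],
    [0,-35,0,0],
    [0,0,0,0],
    [0,0,0,0],
  ],
)

```text
clock: 16.18
position: [458.8, 99.6, 268.4]
eef_rot: [0.0, 0.081, 0.997, 0.0]
contact_force: [0.5, 0.6, -1.1]
width: 45.0
finger_force: 0.0
```

Run:
```python
from h import *
import pickle
o=monitor.get_obs();m=camera_model("wrist");i=read_camera("wrist")
pickle.dump((o,m,i),open("w5.pkl","wb"))
u,v=map(int,proj(m,[480,163,30]));x0=max(0,u-100);y0=max(0,v-75);print(x0,y0)
cv2.imwrite("pics/w5.png",cv2.resize(i[y0:y0+150,x0:x0+200],(800,600),interpolation=cv2.INTER_CUBIC))
print(o["position"],yaw(o),o["clock"])
```

```text
228 107
[458.7988053   99.56954099 268.39035243] (np.float64(2.98006339995749), np.float64(1.4092671445364107)) 16.175
```

View pics/w5.png

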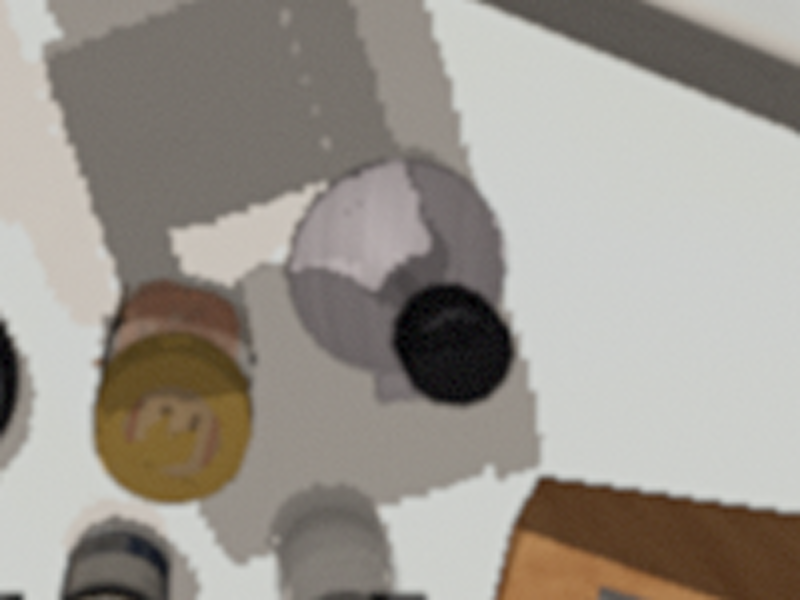

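The beak is now visible: its left corner is at (377,400), and the rest is partly behind the knob at (453,345). The lid spans u 289–505 with its top at v 157. I'll fit the lid circle in both views.

Run:
```python
from h import *
import pickle
def circ(pts):
    A=np.c_[2*pts,np.ones(len(pts))];s=np.linalg.lstsq(A,(pts**2).sum(1),rcond=None)[0];return s[:2],np.sqrt(s[2]+s[:2]@s[:2])
def go(f,x0,y0,k,edge,corners,knob):
    o,m,i=pickle.load(open(f,"rb"));P=lambda u,v,z:onplane(m,x0+u/k,y0+v/k,z)[:2]
    c,r=circ(np.array([P(u,v,17) for u,v in edge]));print(f,"lid",c.round(1),r.round(1),"knob",P(*knob,124),P(*knob,117))
    for q in corners:
        d=P(*q,17)-c;print("  ",q,np.hypot(*d).round(1),np.arctan2(d[1],d[0]).round(3))
go("w5.pkl",228,107,4,[(289,265),(300,220),(325,187),(365,163),(400,157),(440,164),(480,193),(500,230),(505,260),(320,335),(345,358)],[(377,400),(375,378),(420,400)],(452,345))
go("w4.pkl",176,106,4,[(298,275),(310,225),(340,187),(405,167),(460,180),(495,220),(512,270),(505,305),(485,345),(325,340)],[],(403,353))
go("w1.pkl",220,115,2.857,[(492,95),(497,55),(520,18),(600,4),(635,30),(654,75),(520,135),(545,152),(620,145)],[(556,180),(592,178)],(700,110))
```

```text
w5.pkl lid [471.1 163.9] 34.8 knob [466.6 160.6] [468.8 161.8]
   (377, 400) 46.8 -0.25
   (375, 378) 39.1 -0.293
   (420, 400) 47.7 0.059
w4.pkl lid [471.6 163.1] 34.8 knob [466.8 163.3] [468.8 163. ]
w1.pkl lid [473.4 166.9] 34.0 knob [467.7 158.4] [469.8 162.4]
   (556, 180) 43.8 -0.253
   (592, 178) 45.7 0.103
```

send_rows(
  moves=[
    [-0.7,32.5,0,0],
    [-0.6,32.3,0,0],
    [0,0,30,0],
    [0,0,30,0],
    [0,0,30,0],
    [0,0,30,0],
    [0,0,25,0],
    [0,0,15,0],
    [0,0,0,0],
    [0,0,0,0],
    [0,0,0,0],
  ],
)

```text
clock: 17.6
position: [470.9, 163.5, 109.3]
eef_rot: [0.001, 0.08, 0.997, 0.0]
contact_force: [0.5, -0.2, 0.2]
width: 45.4
finger_force: 0.0
```

Run:
```python
from h import *
o=monitor.get_obs();print(o["position"],delta([470.5,163.3,108]),yaw(o))
```

```text
[470.86709136 163.45939989 109.261137  ] [ 0.3 -0.2  1.3] (np.float64(2.981700314877612), np.float64(1.4109054454437864))
```

send_rows(
  moves=[
    [0,0,0,0],
    [0,0,0,0],
    [0,0,0,0],
    [0,0,0,0],
    [0,0,0,0],
  ],
  jaw=15,
  newtons=45,
)

```text
clock: 18.23
position: [470.7, 163.2, 109.2]
eef_rot: [0.001, 0.08, 0.997, 0.0]
contact_force: [-1.2, -1.3, 5.8]
width: 26.6
finger_force: 43.9
```

send_rows(
  moves=[
    [0,0,-15,0],
    [0,0,-30,0],
    [0,0,-35,0],
    [0,0,-35,0],
    [0,0,-20,0],
    [0,0,0,0],
    [0,0,0,0],
  ],
)

```text
clock: 19.1
position: [469.6, 163.0, 242.9]
eef_rot: [-0.0, 0.08, 0.997, -0.0]
contact_force: [-0.6, 0.1, -0.9]
width: 26.6
finger_force: 44.5
```

Run:
```python
from h import *
o=monitor.get_obs();print(o["position"],delta([487,-8,244]),yaw(o),o["width"],o["q"])
```

```text
[469.56612348 162.99337607 242.85380662] [ -44.4 -166.    -1.1] (np.float64(2.9817617547281743), np.float64(1.4109657544369218)) 26.59083954218666 [ 3.10149274e-01  2.34802887e-01  1.90675804e+00  1.91946856e-05
  1.00094300e+00 -1.10082668e+00]
```

send_rows(
  moves=[
    [-5,-20,0,0],
    [-8,-30,0,0],
    [-9,-35,0,0],
    [-9,-35,0,-0.07],
    [-7,-28,0,0],
    [-5,-18,0,0],
    [0,0,0,0],
    [0,0,0,0],
  ],
)

```text
clock: 20.1
position: [488.9, -6.7, 242.5]
eef_rot: [-0.001, 0.045, 0.999, 0.0]
contact_force: [0.1, -0.5, -1.5]
width: 26.4
finger_force: 44.7
```

Run:
```python
from h import *
o=monitor.get_obs();print(o["position"],delta([487,-8,222]),yaw(o),o["clock"])
s=camera_model("scene");t=camera_model("top")
A=read_camera("scene");B=read_camera("top");C=read_camera("wrist")
cv2.imwrite("pics/s6.png",A);cv2.imwrite("pics/t6.png",B);cv2.imwrite("pics/w6.png",C)
u,v=map(int,proj(s,[487,-8,120]));u2,v2=map(int,proj(t,[487,-8,120]));w=camera_model("wrist");u3,v3=map(int,proj(w,[487,-8,120]));print(u,v,u2,v2,u3,v3)
cr=lambda I,u,v:cv2.resize(I[max(0,v-50):max(0,v-50)+100,u-40:u+40],(264,330),interpolation=cv2.INTER_CUBIC)
cv2.imwrite("pics/c6.png",np.hstack([cr(A,u,v),cr(B,u2,v2),cr(C,u3,v3)]))
```

```text
[488.91067176  -6.72043553 242.4902617 ] [ 1.8 -1.4 20.5] (np.float64(3.051596959206858), np.float64(1.4808003262486074)) 20.1
344 162 368 251 275 200
```

View pics/c6.png

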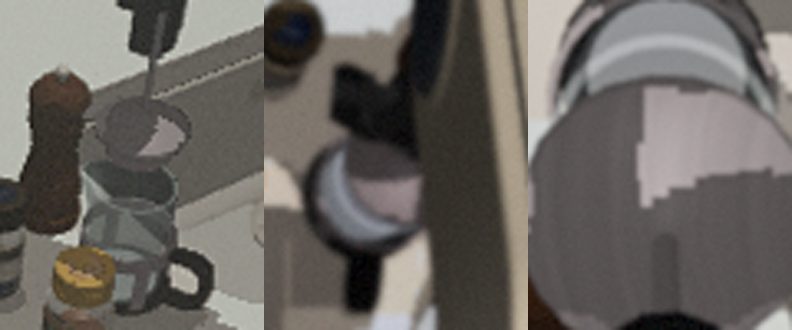

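The scene crop shows the lid at (145,130) above the glass, with the spout on the far left at (90,175). The wrist crop shows the lid level and centred. I'll correct the centring and go down slowly.

send_rows(
  moves=[
    [2.3,-1.4,10,0],
    [0,0,10,0],
    [0,0,0,0],
    [0,0,0,0],
  ],
)

```text
clock: 20.75
position: [487.2, -8.3, 223.2]
eef_rot: [-0.0, 0.045, 0.999, -0.0]
contact_force: [0.7, 0.6, -2.1]
width: 26.7
finger_force: 44.7
```

send_rows(
  moves=[
    [0,0,4,0],
    [0,0,4,0],
    [0,0,4,0],
    [0,0,0,0],
    [0,0,0,0],
  ],
)

```text
clock: 21.38
position: [487.2, -8.3, 211.3]
eef_rot: [0.0, 0.045, 0.999, -0.0]
contact_force: [0.0, -0.1, -1.1]
width: 26.7
finger_force: 44.7
```

send_rows(
  moves=[
    [0,0,3,0],
    [0,0,3,0],
    [0,0,3,0],
    [0,0,2,0],
    [0,0,0,0],
    [0,0,0,0],
  ],
)

```text
clock: 22.12
position: [487.2, -8.3, 200.4]
eef_rot: [0.0, 0.045, 0.999, 0.0]
contact_force: [-0.2, 0.3, -2.9]
width: 26.4
finger_force: 44.7
```

Run:
```python
from h import *
o=monitor.get_obs();print(o["position"],yaw(o),o["clock"])
s=camera_model("scene");w=camera_model("wrist")
A=read_camera("scene");C=read_camera("wrist")
cr=lambda I,u,v:cv2.resize(I[max(0,v-40):max(0,v-40)+80,u-40:u+40],(400,400),interpolation=cv2.INTER_CUBIC)
u,v=map(int,proj(s,[487,-8,100]));u3,v3=map(int,proj(w,[487,-8,110]));print(u,v,u3,v3)
cv2.imwrite("pics/c7.png",np.hstack([cr(A,u,v),cr(C,u3,v3)]))
```

```text
[487.15882077  -8.2821044  200.35917848] (np.float64(3.0517264580464536), np.float64(1.4809301319125607)) 22.125
343 168 277 214
```

View pics/c7.png

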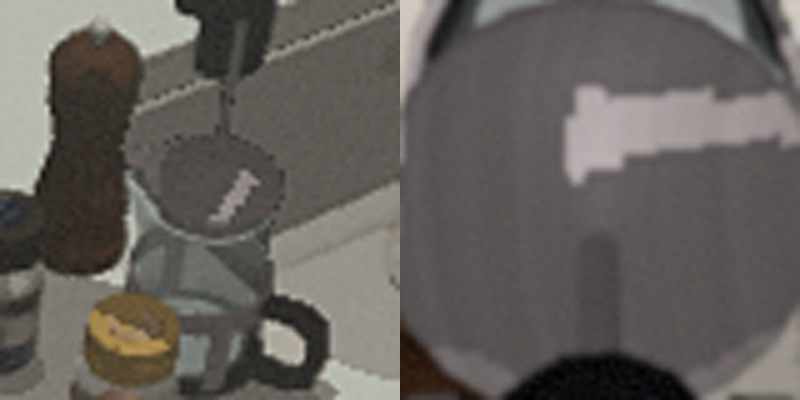

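The lid is just above the rim, its beak at about (135,160) over the spout, with no contact force from the tongue. I'll press on down.

send_rows(
  moves=[
    [0,0,2,0],
    [0,0,2,0],
    [0,0,2,0],
    [0,0,0,0],
    [0,0,0,0],
    [0,0,0,0],
  ],
)

```text
clock: 22.98
position: [487.2, -8.3, 194.4]
eef_rot: [0.0, 0.045, 0.999, 0.0]
contact_force: [-0.9, -0.2, -2.0]
width: 26.5
finger_force: 44.7
```

send_rows(
  moves=[
    [0,0,5,0],
    [0,0,5,0],
    [0,0,5,0],
    [0,0,5,0],
    [0,0,5,0],
    [0,0,5,0],
    [0,0,5,0],
    [0,0,0,0],
    [0,0,0,0],
  ],
)

```text
clock: 24.1
position: [486.6, -8.2, 159.0]
eef_rot: [-0.001, 0.045, 0.999, 0.0]
contact_force: [0.9, 0.5, -1.2]
width: 26.8
finger_force: 44.8
```

Run:
```python
from h import *
o=monitor.get_obs();print(o["position"],o["contact_force"],o["clock"])
s=camera_model("scene");w=camera_model("wrist")
A=read_camera("scene");C=read_camera("wrist")
cr=lambda I,u,v:cv2.resize(I[max(0,v-40):max(0,v-40)+80,u-40:u+40],(400,400),interpolation=cv2.INTER_CUBIC)
u,v=map(int,proj(s,[487,-8,100]));u3,v3=map(int,proj(w,[487,-8,110]));print(u,v,u3,v3)
cv2.imwrite("pics/c8.png",np.hstack([cr(A,u,v),cr(C,u3,v3)]))
```

```text
[486.56392769  -8.19154089 158.97325426] [ 0.92281713  0.52409007 -1.19412459] 24.1
343 168 277 237
```

View pics/c8.png

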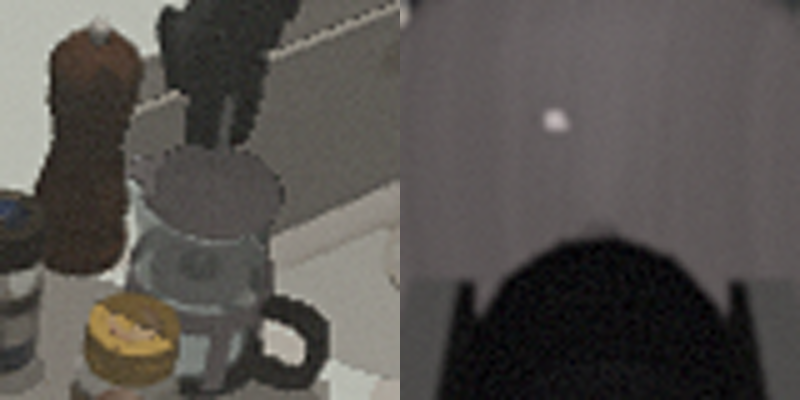

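The disc is visible inside the glass at about (195,265), and the lid lies level on the rim with its beak on the spout side. I'll push the rest of the way.

send_rows(
  moves=[
    [0,0,4,0],
    [0,0,4,0],
    [0,0,4,0],
    [0,0,2,0],
    [0,0,0,0],
    [0,0,0,0],
  ],
)

```text
clock: 24.95
position: [486.9, -8.3, 145.1]
eef_rot: [-0.0, 0.045, 0.999, -0.0]
contact_force: [0.4, 0.6, -1.0]
width: 26.4
finger_force: 44.7
```

send_rows(
  moves=[
    [0,0,1,0],
    [0,0,1,0],
    [0,0,1,0],
    [0,0,0,0],
    [0,0,0,0],
  ],
)

```text
clock: 25.58
position: [487.4, -8.3, 143.0]
eef_rot: [0.0, 0.045, 0.999, 0.0]
contact_force: [-3.1, -0.2, 8.7]
width: 26.7
finger_force: 45.9
```

send_rows(
  moves=[
    [0,0,-1,0],
    [0,0,0,0],
    [0,0,0,0],
    [0,0,0,0],
  ],
  jaw=50,
)

```text
clock: 26.08
position: [487.1, -8.3, 143.2]
eef_rot: [-0.0, 0.045, 0.999, -0.0]
contact_force: [0.6, 0.1, -0.3]
width: 49.8
finger_force: 0.0
```

send_rows(
  moves=[
    [0,0,-15,0],
    [0,0,-35,0],
    [0,0,-40,0],
    [0,0,-40,0],
    [0,0,0,0],
    [0,0,0,0],
  ],
)

```text
clock: 26.82
position: [486.7, -8.3, 273.5]
eef_rot: [0.0, 0.045, 0.999, 0.0]
contact_force: [0.2, -1.0, 0.1]
width: 49.9
finger_force: 0.0
```

Run:
```python
from h import *
o=monitor.get_obs();print(o["position"],o["contact_force"],o["clock"])
s=camera_model("scene");w=camera_model("wrist")
A=read_camera("scene");C=read_camera("wrist")
cr=lambda I,u,v:cv2.resize(I[max(0,v-40):max(0,v-40)+80,u-40:u+40],(400,400),interpolation=cv2.INTER_CUBIC)
u,v=map(int,proj(s,[487,-8,100]));u3,v3=map(int,proj(w,[487,-8,110]));print(u,v,u3,v3)
cv2.imwrite("pics/c9.png",np.hstack([cr(A,u,v),cr(C,u3,v3)]))
for p in([487,-8,158],[487,-8,130],[530,-8,106]): print(np.array(proj(s,p))*5-[(u-40)*5,(v-40)*5],np.array(proj(w,p))*5-[(u3-40)*5-400,(v3-40)*5])
```

```text
[486.73001997  -8.28192752 273.46858475] [ 0.217521   -1.02489044  0.0624714 ] 26.825
343 168 277 190
[217.53030706 110.90838341] [602.57718467 276.20344467]
[209.84474213 156.31259896] [602.20213158 229.89476563]
[124.61276917 167.21932058] [619.80840305 387.57302153]
```

View pics/c9.png

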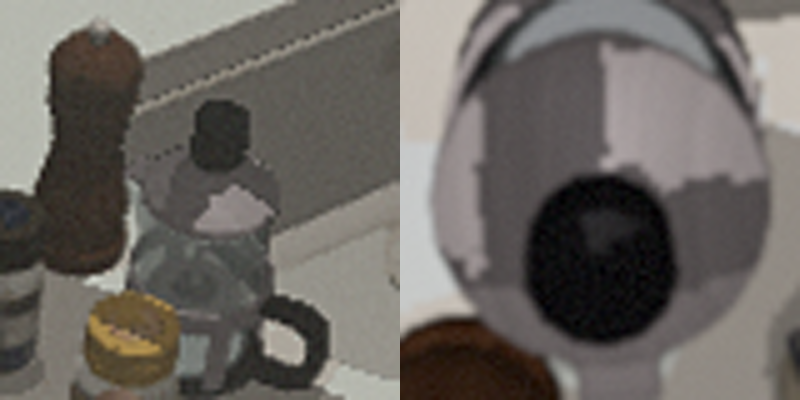

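```bash
python3 -c "
from cell import *
print(sign_off())"
```

```text
the job is handed in; nothing more can be done
None
```

The press is back together and handed in at about 27 s: the spout is within about 0.07 rad of straight away from the handle, the beak looks seated in it with the lid flat, and the plunger is fully down. I viewed 13 pictures, three over the limit of 10, and the hand-in returned no verdict.

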